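# Make up the trays for two dinners

### The job

Get the ingredients for two dinners together, each on its own tray. Onto the white enamel tray with the blue rim, for the stir-fry, go the yellow squash, the red bell pepper and the jar with the green cap; onto the wooden tray, for the sauce, go the red tin and the jar with the orange cap. Everything is to sit on the floor of its tray, inside the rim, with the pepper, the jars and the tin standing upright and nothing on top of anything else; leave the green courgette, the yellow pepper and the blue tin where they are.

Things in the scene. Friction and masses are not known exactly. Their poses are not given: they have to be found in the camera images.
- tray_white: Stir-fry tray: white enamel with a dark blue rim, 260 x 180 mm outside (long side along its y), floor 4 mm thick, inside 250 x 170 mm, rim 18 mm high and 5 mm thick. Stands firm, does not slide. Origin under the centre of the tray, at counter height; z up.
- tray_wood: Sauce tray: brown wood, 260 x 180 mm outside (long side along its y), floor 4 mm thick, inside 250 x 170 mm, rim 18 mm high and 5 mm thick. Stands firm, does not slide. Origin under the centre of the tray, at counter height; z up.
- yellow_squash: Yellow squash, lying: a body 50 mm thick with a neck that tapers to 23 mm and a green stalk; 152 mm long in all, from x = -72 to +80 mm, neck and tail bent a little to the -y side, so it does not roll. Loose, 0.2 kg. Origin in the body, mid length, 25 mm above what it lies on; x along it towards the stalk. The body is straight from x = -24 to +12 mm: grip there.
- red_pepper: Red bell pepper, standing on its blossom end with the green stalk up; about 66 mm across at 35 to 52 mm above its foot, narrowing to 34 mm at the foot; flesh 69 mm high, stalk to 85 mm. Loose, about 0.13 kg. Origin at the centre of its underside, z up along the stalk.
- herb_jar: Spice jar of green-brown dried herbs with a GREEN cap 42 mm wide, standing upright, 44 mm diameter, 90 mm high with the cap, paper label round its middle. Loose, about 0.12 kg. Origin at the centre of its underside, z up.
- red_tin: Small steel food tin with a RED band and red top, standing upright, 57 mm diameter, 88 mm high. Loose, about 0.19 kg. Origin at the centre of its underside, z up.
- chilli_jar: Spice jar of dark red chilli with an ORANGE cap 42 mm wide, standing upright, 44 mm diameter, 90 mm high with the cap, paper label round its middle. Loose, about 0.12 kg. Origin at the centre of its underside, z up.
- green_courgette: Dark green courgette (to be left where it is), lying, 38 mm thick, 142 mm long plus 12 mm of stalk; slightly bent (ends 10 mm to the -y side of the middle), so it does not roll. Loose, 0.2 kg. Origin on its centre line at mid length, 19 mm above what it lies on; x along its length towards the stalk. Its middle 36 mm are straight: grip there.
- yellow_pepper: Yellow bell pepper (to be left where it is), standing on its blossom end with the green stalk up; about 66 mm across at 35 to 52 mm above its foot, narrowing to 34 mm at the foot; flesh 69 mm high, stalk to 85 mm. Loose, about 0.13 kg. Origin at the centre of its underside, z up along the stalk.
- blue_tin: Small steel food tin with a BLUE band and blue top (to be left where it is), standing upright, 57 mm diameter, 88 mm high. Loose, about 0.19 kg. Origin at the centre of its underside, z up.
Things that resemble listed ones, but are neither listed nor needed, are in the scene too. Several things look just like the yellow_squash: the one meant starts farthest to the robot's left.

How it is judged:
At the end, for the whole second after the job is handed in: All five at rest on the floor of their own tray (within 8 mm of it), origins within 78 mm across and 118 mm along of its centre, pepper, jars and tin within 0.15 rad of upright; courgette, yellow pepper and blue tin within 30 mm of their starts (x of yellow_squash in the frame of tray_white between -0.078 and 0.078 m and y of yellow_squash in the frame of tray_white between -0.118 and 0.118 m and z of yellow_squash in the frame of tray_white between 0.023 and 0.037 m and linear speed of each of yellow_squash, red_pepper, herb_jar, red_tin, chilli_jar below 0.02 m/s and angular speed of each of yellow_squash, red_pepper, herb_jar, red_tin, chilli_jar below 0.2 rad/s and x of red_pepper in the frame of tray_white between -0.078 and 0.078 m and y of red_pepper in the frame of tray_white between -0.118 and 0.118 m and z of red_pepper in the frame of tray_white between -0.002 and 0.012 m and angle between each of red_pepper, herb_jar, red_tin, chilli_jar's own z axis and vertical below 0.15 rad and x of herb_jar in the frame of tray_white between -0.078 and 0.078 m and y of herb_jar in the frame of tray_white between -0.118 and 0.118 m and z of herb_jar in the frame of tray_white between -0.002 and 0.012 m and x of red_tin in the frame of tray_wood between -0.078 and 0.078 m and y of red_tin in the frame of tray_wood between -0.118 and 0.118 m and z of red_tin in the frame of tray_wood between -0.002 and 0.012 m and x of chilli_jar in the frame of tray_wood between -0.078 and 0.078 m and y of chilli_jar in the frame of tray_wood between -0.118 and 0.118 m and z of chilli_jar in the frame of tray_wood between -0.002 and 0.012 m and distance of each of green_courgette, yellow_pepper, blue_tin from where it was at the start of the episode below 0.03 m); the robot touches nothing.
It fails at once if the courgette, which is not wanted, is moved by more than 30 mm (distance of green_courgette from where it was at the start of the episode above 0.03 m).
It fails at once if the yellow pepper, which is not wanted, is moved by more than 30 mm (distance of yellow_pepper from where it was at the start of the episode above 0.03 m).
It fails at once if the blue tin, which is not wanted, is moved by more than 30 mm (distance of blue_tin from where it was at the start of the episode above 0.03 m).
It also fails if it takes over 138 s, if anything falls off the work surface, if the arm or the gripper's body presses on something with over 40 N, if the wrist force passes 120 N, or if a joint passes its speed limit or range.

### The arm

A 6-joint arm with a two-finger parallel gripper is mounted at the origin on the work surface. World frame = base frame: x ahead of the robot, y to its left, z up, the work surface at z = 0. Lengths are in m, angles in rad, forces in N, time in s.
With the tool pointing down it reaches from about 0.375 to 0.975 m from the base axis. Payload 3.8 kg.
Tool frame: the origin (TCP) lies at the very end of the fingers, on their centre line; the grasp point (between the pads) lies 19 mm behind it; z points along the fingers, y is the line along which they close (so a half turn about z gives the same grasp; the last joint's range is limited). The gripper opens to 85 mm and grips with 20 to 120 N. Pads are 22 mm wide; open, the fingers measure 114 mm over their backs; the gripper's body (76 mm by 85 mm) begins 54 mm behind the grasp point. The pads swing forward as they close: fully open they stand 13 mm farther back than shut.
Start: joints at [-0.037, 0.264, 1.604, -0, 1.274, -0.037], TCP at [0.675, -0, 0.231] pointing down, gripper open.
Joint ranges: [-2.63, 2.63], [-0.94, 2.18], [0.31, 2.57], [-1.31, 4.45], [0, 2.66], [-2.55, 2.55]. Speed limits (rad/s): [2.57, 2.57, 3.14, 3.14, 3.14, 3.14].

### API

Orientations are given as a rotation vector (axis times angle).
In Python, from workcell import read_state, read_camera, calibration, finish_job gives the robot as it stands.
- The arm moves only by the tool step_arm, never from a script. Its argument "commands" is a list of rows, each an object of numbers: "fingers": the gripper's target within -1 to 1 (shut at 1, half-way at 0, fully open at -1); "dx", "dy", "dz": the shift along the tool's x, y, z in m; "roll": the turn about the tool's z in degrees. In form: [{"fingers": .., "dx": .., "dy": .., "dz": .., "roll": ..}, ...]. A call has 1 to 8 rows; each row is the pose to reach, as a shift and turn from the pose commanded when the call began, along the tool's axes at that moment; what a row does not reach only later rows make up. A row lasts 1/8 s, in which the tool goes at most 62.5 mm and 10.7 degrees, less where a joint would pass 70% of its speed; a pose out of reach is approached as far as the arm can. A call with a gripper value outside its range is refused whole. The fingers move at their own pace and stop on an object; "squeeze" is the grip in N (left out, the last holds). Time passes only in rows, so rows that repeat a pose let the fingers close. It gives the time, the measured TCP pose, the force, the opening and the grip force at its end, in the units of the state.
- read_state(): the state, without advancing time (a new reading comes with each control period).
- read_camera(name): name is "scene" or "side" or "wrist"; returns (picture, depth): 384x512x3 uint8, blue, green, red; 384x512 float32, m along the optical axis (not along the pixel's ray), 0 where there is no reading.
- calibration(name): a dict with "intrinsics" (3x3 intrinsics, pixels), "world_to_cam" (4x4, takes a point from world to camera coordinates). Camera axes: x right, y up, looking along -z (the intrinsics and any distortion apply to the point x, -y, -z); pixel columns grow to the right and rows downward; lengths in m; the calibration is good to about 2 mm. A picture is of the moment at which its call begins: read the wrist's pose just before it. calibration takes no time and is no camera call; for the wrist camera it gives the pose at the moment of the call.
- finish_job(): hands the job in; it is judged then, once.
The state is a dict: "time": time; "q": joint angles; "joint_vel": joint speeds; "joint_torque": joint torques, N m; "tool_pos": TCP position; "tcp_rot": TCP orientation; "wrist_force": force on the tool from outside, world axes, zero at the start; "torque": the same for the moment, N m; "width": opening from 0.0 (shut) to 1.0 (fully open); "grip_force": force on a finger pad.
Only numpy, scipy, OpenCV 4.12 (cv2) and the standard library are available. Lean on these libraries where they do the work, as an engineer would, in place of code of your own. Each camera call takes 0.05 s, during which the arm holds its last target. There are 200 camera calls.

## Working session

There is one attempt and no reset: what is moved stays moved. The work goes in short steps, Python scripts to look and compute and a tool call to move; the robot and the scene stay as the last step left them, time stands still between calls to the robot, and variables do not carry over. Pictures are saved under pics/ and viewed, at most 14 in all, crops included, and the job is handed in when it is done.

Besides the shell and the picture viewer there is one more tool, called after ">>>" as name(argument=value, ...) on one line, values as JSON. step_arm: Moves the arm, as the interface text tells. Its arguments: {"type":"object","properties":{"commands":{"type":"array","items":{"type":"object","properties":{"fingers":{"type":"number"},"dx":{"type":"number"},"dy":{"type":"number"},"dz":{"type":"number"},"roll":{"type":"number"}}}},"squeeze":{"type":"number"}},"required":["commands"]}

```bash
mkdir -p pics; cat > h.py <<'E'
import numpy as np, cv2
from workcell import *
def cloud(name):
    c=calibration(name); img,d=read_camera(name)
    K=np.array(c["intrinsics"]); T=np.linalg.inv(np.array(c["world_to_cam"]))
    v,u=np.mgrid[:384,:512]
    P=np.stack([(u-K[0,2])/K[0,0]*d,-(v-K[1,2])/K[1,1]*d,-d,np.ones_like(d)],-1)@T.T
    P=P[...,:3]; P[d<=0]=np.nan
    return img,P,c
E
python3 - <<'E'
from h import *
for n in("scene","side","wrist"):
    i,P,c=cloud(n); np.save(f"{n}.npy",P); cv2.imwrite(f"pics/{n}0.png",i)
    print(n,{k:np.round(v,3).tolist() for k,v in c.items()})
s=read_state(); print(s)
a=cv2.imread("pics/scene0.png")
E
```

```text
scene {'intrinsics': [[426.982, 0.0, 256.337], [0.0, 426.982, 199.777], [0.0, 0.0, 1.0]], 'world_to_cam': [[0.751, 0.66, 0.009, -0.345], [-0.365, 0.404, 0.839, 0.162], [0.55, -0.633, 0.544, -1.81], [0.0, 0.0, 0.0, 1.0]]}
side {'intrinsics': [[463.346, 0.0, 252.991], [0.0, 463.346, 188.849], [0.0, 0.0, 1.0]], 'world_to_cam': [[-0.997, -0.076, -0.007, 0.482], [0.052, -0.736, 0.675, -0.092], [-0.056, 0.673, 0.738, -1.559], [0.0, 0.0, 0.0, 1.0]]}
wrist {'intrinsics': [[267.183, 0.0, 255.813], [0.0, 267.183, 187.043], [0.0, 0.0, 1.0]], 'world_to_cam': [[1.0, 0.0, -0.002, -0.674], [-0.001, 0.966, -0.257, 0.034], [0.002, 0.257, 0.966, -0.378], [0.0, 0.0, 0.0, 1.0]]}
{'time': 0.15, 'q': array([-3.68739661e-02,  2.64600316e-01,  1.60510271e+00, -2.83189975e-05,
        1.27373609e+00, -3.69374978e-02]), 'joint_vel': array([ 0.00075189, -0.00374507, -0.00492561,  0.00089006, -0.00138372,
        0.00114349]), 'joint_torque': array([-4.44535381e-04, -5.15905774e+01, -3.67958951e+01, -2.06692371e-04,
        8.09489022e-03,  2.50629785e-05]), 'tool_pos': array([6.74399378e-01, 2.84592905e-05, 2.30211528e-01]), 'tcp_rot': array([-2.22041761e+00, -2.22057715e+00,  2.00413257e-03]), 'wrist_force': array([ 0.07717452, -0.28295593,  0.18214154]), 'torque': array([ 0.05871116,  0.02417401, -0.02322153]), 'grip_force': 0.0, 'width': 1.0002375053976302}
```

View pics/scene0.png

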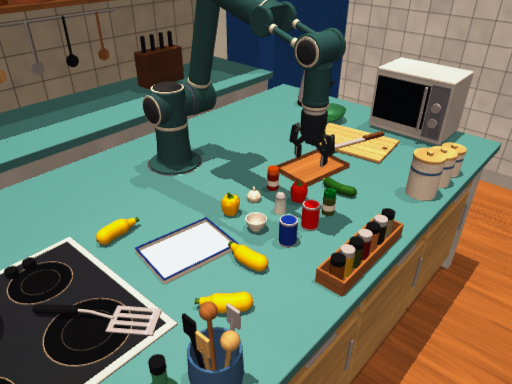

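View pics/side0.png

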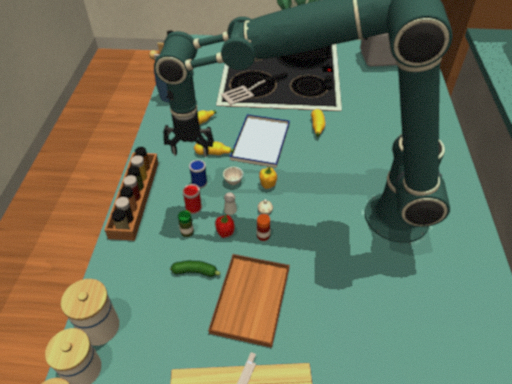

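The scene view shows squashes at (117,231), (250,257), (228,302), the white tray at (187,247) and the wooden tray at (313,166). The red pepper is at (299,191), the herb jar at (329,201), the red tin at (311,214), the chilli jar at (273,178), the yellow pepper at (231,205), the blue tin at (289,230), the courgette at (340,187). Now I measure them.

```bash
python3 - <<'E'
from h import *
seeds={"scene":dict(sqA=(117,231),sqB=(250,257),sqC=(228,302),tw=(187,247),twood=(313,166),rp=(299,193),herb=(329,204),tin=(311,217),chilli=(273,180),yp=(231,205),blue=(289,234),cour=(340,187),bowl=(256,224),shak=(281,205),garlic=(254,196)),
"side":dict(sqA=(318,122),sqB=(212,149),sqC=(205,117),tw=(260,140),twood=(250,300),rp=(225,227),herb=(186,225),tin=(192,200),chilli=(263,228),yp=(268,178),blue=(199,175),cour=(195,268),bowl=(233,177),shak=(230,205),garlic=(265,207))}
for n in seeds:
    img=cv2.imread(f"pics/{n}0.png"); P=np.load(f"{n}.npy")
    # object mask: above the counter; connected components limited by 3D
    for k,(u,v) in seeds[n].items():
        lo=0.002 if k[:2]=="tw" else 0.012
        p0=np.nanmedian(P[v-1:v+2,u-1:u+2].reshape(-1,3),0)
        r=0.17 if k[:2]=="tw" else 0.11
        m=((P[...,2]>lo)&(np.linalg.norm(P[...,:2]-p0[:2],axis=-1)<r)&(P[...,2]<(0.03 if k[:2]=="tw" else .1))).astype(np.uint8)
        # split at depth jumps
        z=np.nan_to_num(P); g=np.zeros(m.shape,bool)
        for ax in(0,1):
            j=np.linalg.norm(np.diff(z,axis=ax),axis=-1)>0.015
            if ax==0:g[1:]|=j
            else:g[:,1:]|=j
        m[g]=0
        _,L=cv2.connectedComponents(m,connectivity=4)
        if L[v,u]==0: print(n,k,"seed off",p0.round(3)); continue
        q=P[L==L[v,u]]
        (c,sz,a)=cv2.minAreaRect(q[:,:2].astype(np.float32))
        t=q[q[:,2]>np.percentile(q[:,2],97)-.006]
        print(n,k,len(q),"rect",np.round(c,3),np.round(sz,3),round(a,1),"ztop",np.percentile(q[:,2],99).round(3),"topc",((t.max(0)+t.min(0))/2)[:2].round(3))
E
```

```text
scene sqA 516 rect [ 0.267 -0.45 ] [0.038 0.148] 3.4 ztop 0.051 topc [ 0.264 -0.466]
scene sqB 556 rect [ 0.656 -0.276] [0.15  0.043] 2.1 ztop 0.051 topc [ 0.672 -0.274]
scene sqC 645 rect [ 0.746 -0.451] [0.148 0.038] 45.3 ztop 0.051 topc [ 0.75  -0.434]
scene tw 2775 rect [ 0.482 -0.351] [0.26  0.187] 80.4 ztop 0.02 topc [ 0.481 -0.351]
scene twood 120 rect [0.461 0.383] [0.045 0.222] 33.6 ztop 0.014 topc [0.464 0.387]
scene rp 238 rect [0.577 0.1  ] [0.055 0.044] 37.7 ztop 0.073 topc [0.573 0.103]
scene herb 255 rect [0.697 0.108] [0.038 0.041] 83.0 ztop 0.092 topc [0.696 0.111]
scene tin 414 rect [0.693 0.003] [0.052 0.054] 23.9 ztop 0.091 topc [0.691 0.004]
scene chilli 211 rect [0.447 0.106] [0.037 0.04 ] 74.4 ztop 0.091 topc [0.448 0.109]
scene yp 282 rect [ 0.449 -0.123] [0.054 0.045] 29.8 ztop 0.074 topc [ 0.445 -0.123]
scene blue 458 rect [ 0.69  -0.112] [0.052 0.057] 30.4 ztop 0.091 topc [ 0.69  -0.112]
scene cour 253 rect [0.651 0.251] [0.131 0.036] 3.3 ztop 0.039 topc [0.648 0.254]
scene bowl seed off [ 0.587 -0.145  0.036]
scene shak 174 rect [0.568 0.002] [0.031 0.028]
[... 543 characters left out ...]
 herb 278 rect [0.691 0.12 ] [0.039 0.04 ] 32.9 ztop 0.095 topc [0.693 0.119]
side tin 379 rect [0.688 0.012] [0.051 0.055] 12.5 ztop 0.093 topc [0.688 0.011]
side chilli 278 rect [0.445 0.117] [0.04  0.042] 58.6 ztop 0.093 topc [0.443 0.118]
side yp 260 rect [ 0.442 -0.107] [0.053 0.051] 32.9 ztop 0.081 topc [ 0.441 -0.104]
side blue 318 rect [ 0.688 -0.104] [0.051 0.055] 32.5 ztop 0.093 topc [ 0.686 -0.107]
side cour 512 rect [0.639 0.268] [0.039 0.15 ] 88.9 ztop 0.042 topc [0.645 0.266]
side bowl seed off [ 0.567 -0.138  0.006]
side shak 167 rect [0.561 0.017] [0.029 0.032] 71.8 ztop 0.08 topc [0.561 0.014]
side garlic 135 rect [0.443 0.014] [0.044 0.034] 11.9 ztop 0.05 topc [0.448 0.007]
```

```bash
python3 - <<'E'
from h import *
c=calibration("side");K=np.array(c["intrinsics"]);T=np.linalg.inv(np.array(c["world_to_cam"]))
def ray(u,v,z):
    d=T[:3,:3]@np.array([(u-K[0,2])/K[0,0],-(v-K[1,2])/K[1,1],-1]);o=T[:3,3]
    return (o+d*(z-o[2])/d[2])[:2]
# wood tray by colour/hsv around it
img=cv2.imread("pics/side0.png");hsv=cv2.cvtColor(img,cv2.COLOR_BGR2HSV)
m=cv2.inRange(hsv,(3,90,60),(18,255,255));m[:250]=0;m[348:]=0;m[:,:205]=0;m[:,295:]=0
m=cv2.morphologyEx(m,cv2.MORPH_OPEN,np.ones((3,3)))
ys,xs=np.nonzero(m);w=np.array([ray(u,v,.015) for u,v in zip(xs,ys)],np.float32)
print("wood",cv2.minAreaRect(w))
P=np.load("wrist.npy");print(np.nanmin(P[...,2]))
m=((P[...,2]>.035)&(P[...,2]<.1)).astype(np.uint8)
n,L,st,_=cv2.connectedComponentsWithStats(m)
im=cv2.imread("pics/wrist0.png")
for i in range(1,n):
    if st[i,4]<60: continue
    q=P[L==i];t=q[q[:,2]>np.percentile(q[:,2],98)-.006]
    print(st[i],"ext",q.min(0).round(3),q.max(0).round(3),"topc",((t.max(0)+t.min(0))/2).round(3),im[L==i].mean(0).round())
E
```

```text
wood ((0.46464037895202637, 0.3470136523246765), (0.2650343179702759, 0.17843492329120636), 80.91080474853516)
-0.7578832907338561
[  385    25   127   256 17943] ext [ 0.853 -0.148  0.035] [0.945 0.16  0.096] topc [0.899 0.012 0.093] [64. 79. 99.]
[ 252   42   43   51 1729] ext [0.669 0.092 0.036] [0.711 0.134 0.092] topc [0.691 0.113 0.089] [ 66. 125.  53.]
[   0   44   79   51 2973] ext [0.422 0.089 0.035] [0.465 0.133 0.093] topc [0.443 0.111 0.089] [ 38.  72. 145.]
[ 130   45   63   62 2826] ext [0.536 0.076 0.035] [0.598 0.14  0.088] topc [0.563 0.105 0.083] [ 39.  52. 138.]
[ 243  141   53   55 2236] ext [ 0.66  -0.02   0.035] [0.716 0.036 0.091] topc [0.688 0.008 0.088] [ 81.  87. 189.]
[ 143  148   40   35 1006] ext [ 0.543 -0.01   0.035] [0.58  0.027 0.079] topc [0.562 0.008 0.075] [136. 147. 155.]
[ 62 154  27  23 372] ext [ 0.43  -0.01   0.035] [0.458 0.018 0.057] topc [0.443 0.003 0.053] [170. 196. 197.]
[ 243  229   47   60 2279] ext [ 0.658 -0.139  0.035] [ 0.714 -0.082  0.09 ] topc [ 0.686 -0.111  0.087] [146. 100.  84.]
[  53  230   59   50 2020] ext [ 0.413 -0.145  0.035] [ 0.472 -0.084  0.085] topc [ 0.439 -0.117  0.079] [ 41. 141. 169.]
[168 234  35  47 361] ext [ 0.55  -0.159  0.035] [ 0.6   -0.088  0.044] topc [ 0.575 -0.124  0.04 ] [170. 185. 187.]
```

View pics/wrist0.png

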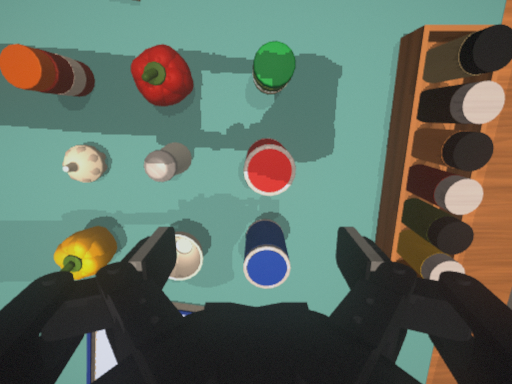

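The wrist view shows all the standing goods, clear of each other: herb cap (274,66), pepper (162,75), tin (269,167), chilli (45,70). The heights and widths match the listed sizes, so I start with the red tin.

>>> step_arm(commands=[{"fingers": -1, "dx": 0.008, "dy": 0.013, "dz": 0.05}, {"fingers": -1, "dx": 0.008, "dy": 0.013, "dz": 0.09}, {"fingers": -1, "dx": 0.008, "dy": 0.013, "dz": 0.14}, {"fingers": -1, "dx": 0.008, "dy": 0.013, "dz": 0.18}, {"fingers": -1, "dx": 0.008, "dy": 0.013, "dz": 0.195}, {"fingers": -1, "dx": 0.008, "dy": 0.013, "dz": 0.195}, {"fingers": 1, "dx": 0.008, "dy": 0.013, "dz": 0.195}, {"fingers": 1, "dx": 0.008, "dy": 0.013, "dz": 0.195}], squeeze=40)

```text
invalid input
```

>>> step_arm(commands=[{"fingers": 1}, {"fingers": 1}, {"fingers": 1}, {"fingers": 1}, {"fingers": 1}, {"fingers": 1}])

```text
invalid input
```

>>> step_arm(commands=[{"fingers": -1, "dx": 0.008, "dy": 0.013, "dz": 0.05, "roll": 0}, {"fingers": -1, "dx": 0.008, "dy": 0.013, "dz": 0.09, "roll": 0}, {"fingers": -1, "dx": 0.008, "dy": 0.013, "dz": 0.14, "roll": 0}, {"fingers": -1, "dx": 0.008, "dy": 0.013, "dz": 0.18, "roll": 0}, {"fingers": -1, "dx": 0.008, "dy": 0.013, "dz": 0.195, "roll": 0}, {"fingers": -1, "dx": 0.008, "dy": 0.013, "dz": 0.195, "roll": 0}, {"fingers": 1, "dx": 0.008, "dy": 0.013, "dz": 0.195, "roll": 0}, {"fingers": 1, "dx": 0.008, "dy": 0.013, "dz": 0.195, "roll": 0}], squeeze=40)

```text
time: 1.15
tool_pos: [0.6899, 0.008, 0.0393]
tcp_rot: [2.219, 2.219, 0.005]
wrist_force: [-1.1, 0.0, -0.3]
width: 0.647
grip_force: 42.5
```

>>> step_arm(commands=[{"fingers": 1, "dx": 0, "dy": 0, "dz": -0.06, "roll": 0}, {"fingers": 1, "dx": 0, "dy": 0, "dz": -0.12, "roll": 0}, {"fingers": 1, "dx": 0, "dy": 0, "dz": -0.18, "roll": 0}, {"fingers": 1, "dx": 0.047, "dy": -0.026, "dz": -0.18, "roll": 0}, {"fingers": 1, "dx": 0.094, "dy": -0.051, "dz": -0.18, "roll": 0}, {"fingers": 1, "dx": 0.141, "dy": -0.077, "dz": -0.18, "roll": 0}, {"fingers": 1, "dx": 0.188, "dy": -0.103, "dz": -0.18, "roll": 0}, {"fingers": 1, "dx": 0.236, "dy": -0.128, "dz": -0.18, "roll": 0}])

```text
time: 2.15
tool_pos: [0.5592, 0.2454, 0.2176]
tcp_rot: [2.221, 2.221, 0.003]
wrist_force: [0.2, -0.1, -2.0]
width: 0.647
grip_force: 44.0
```

>>> step_arm(commands=[{"fingers": 1, "dx": 0.039, "dy": -0.021, "dz": 0, "roll": 0}, {"fingers": 1, "dx": 0.079, "dy": -0.043, "dz": 0, "roll": 0}, {"fingers": 1, "dx": 0.118, "dy": -0.065, "dz": 0, "roll": 0}, {"fingers": 1, "dx": 0.157, "dy": -0.086, "dz": 0, "roll": 0}, {"fingers": 1, "dx": 0.157, "dy": -0.086, "dz": 0, "roll": 0}, {"fingers": 1, "dx": 0.157, "dy": -0.086, "dz": 0.05, "roll": 0}, {"fingers": 1, "dx": 0.157, "dy": -0.086, "dz": 0.1, "roll": 0}, {"fingers": 1, "dx": 0.157, "dy": -0.086, "dz": 0.14, "roll": 0}])

```text
time: 3.15
tool_pos: [0.474, 0.3998, 0.075]
tcp_rot: [2.222, 2.221, -0.001]
wrist_force: [-0.1, 0.5, -2.0]
width: 0.647
grip_force: 44.0
```

>>> step_arm(commands=[{"fingers": 1, "dx": 0, "dy": 0, "dz": 0.02, "roll": 0}, {"fingers": 1, "dx": 0, "dy": 0, "dz": 0.03, "roll": 0}, {"fingers": 1, "dx": 0, "dy": 0, "dz": 0.034, "roll": 0}, {"fingers": 1, "dx": 0, "dy": 0, "dz": 0.034, "roll": 0}, {"fingers": -1, "dx": 0, "dy": 0, "dz": 0.034, "roll": 0}, {"fingers": -1, "dx": 0, "dy": 0, "dz": 0.034, "roll": 0}, {"fingers": -1, "dx": 0, "dy": 0, "dz": 0.034, "roll": 0}, {"fingers": -1, "dx": 0, "dy": 0, "dz": 0.034, "roll": 0}])

```text
time: 4.15
tool_pos: [0.4741, 0.4011, 0.0425]
tcp_rot: [2.221, 2.221, 0.0]
wrist_force: [-0.7, 0.2, 0.2]
width: 0.998
grip_force: 0.0
```

>>> step_arm(commands=[{"fingers": -1, "dx": 0, "dy": 0, "dz": -0.05, "roll": 0}, {"fingers": -1, "dx": 0, "dy": 0, "dz": -0.11, "roll": 0}, {"fingers": -1, "dx": -0.05, "dy": -0.005, "dz": -0.12, "roll": 0}, {"fingers": -1, "dx": -0.11, "dy": -0.012, "dz": -0.12, "roll": 0}, {"fingers": -1, "dx": -0.17, "dy": -0.018, "dz": -0.12, "roll": 0}, {"fingers": -1, "dx": -0.23, "dy": -0.024, "dz": -0.12, "roll": 0}, {"fingers": -1, "dx": -0.29, "dy": -0.031, "dz": -0.12, "roll": 0}, {"fingers": -1, "dx": -0.29, "dy": -0.031, "dz": -0.12, "roll": 0}])

```text
time: 5.15
tool_pos: [0.4422, 0.1076, 0.1622]
tcp_rot: [2.227, 2.215, -0.001]
wrist_force: [-0.3, -0.2, -1.1]
width: 0.998
grip_force: 0.0
```

>>> step_arm(commands=[{"fingers": -1, "dx": 0, "dy": 0, "dz": 0.04, "roll": 0}, {"fingers": -1, "dx": 0, "dy": 0, "dz": 0.085, "roll": 0}, {"fingers": -1, "dx": 0, "dy": 0, "dz": 0.115, "roll": 0}, {"fingers": -1, "dx": 0, "dy": 0, "dz": 0.126, "roll": 0}, {"fingers": -1, "dx": 0, "dy": 0, "dz": 0.126, "roll": 0}, {"fingers": 1, "dx": 0, "dy": 0, "dz": 0.126, "roll": 0}, {"fingers": 1, "dx": 0, "dy": 0, "dz": 0.126, "roll": 0}, {"fingers": 1, "dx": 0, "dy": 0, "dz": 0.126, "roll": 0}])

```text
time: 6.15
tool_pos: [0.444, 0.1113, 0.0377]
tcp_rot: [2.221, 2.22, 0.003]
wrist_force: [-1.8, 0.8, 5.0]
width: 0.503
grip_force: 40.3
```

>>> step_arm(commands=[{"fingers": 1, "dx": 0, "dy": 0, "dz": 0, "roll": 0}, {"fingers": 1, "dx": 0, "dy": 0, "dz": -0.05, "roll": 0}, {"fingers": 1, "dx": 0, "dy": 0, "dz": -0.11, "roll": 0}, {"fingers": 1, "dx": 0, "dy": 0, "dz": -0.14, "roll": 0}, {"fingers": 1, "dx": 0.05, "dy": 0.004, "dz": -0.14, "roll": 0}, {"fingers": 1, "dx": 0.11, "dy": 0.008, "dz": -0.14, "roll": 0}, {"fingers": 1, "dx": 0.16, "dy": 0.011, "dz": -0.14, "roll": 0}, {"fingers": 1, "dx": 0.182, "dy": 0.013, "dz": -0.14, "roll": 0}])

```text
time: 7.15
tool_pos: [0.4558, 0.2952, 0.1763]
tcp_rot: [-2.219, -2.224, -0.001]
wrist_force: [0.0, 0.2, -1.9]
width: 0.504
grip_force: 41.5
```

>>> step_arm(commands=[{"fingers": 1, "dx": 0, "dy": 0, "dz": 0.04, "roll": 0}, {"fingers": 1, "dx": 0, "dy": 0, "dz": 0.085, "roll": 0}, {"fingers": 1, "dx": 0, "dy": 0, "dz": 0.12, "roll": 0}, {"fingers": 1, "dx": 0, "dy": 0, "dz": 0.13, "roll": 0}, {"fingers": 1, "dx": 0, "dy": 0, "dz": 0.133, "roll": 0}, {"fingers": 1, "dx": 0, "dy": 0, "dz": 0.133, "roll": 0}, {"fingers": -1, "dx": 0, "dy": 0, "dz": 0.133, "roll": 0}, {"fingers": -1, "dx": 0, "dy": 0, "dz": 0.133, "roll": 0}])

```text
time: 8.15
tool_pos: [0.4571, 0.2936, 0.0447]
tcp_rot: [2.221, 2.221, 0.004]
wrist_force: [0.1, -0.4, 0.1]
width: 0.904
grip_force: 0.0
```

>>> step_arm(commands=[{"fingers": -1, "dx": 0, "dy": 0, "dz": 0, "roll": 0}, {"fingers": -1, "dx": 0, "dy": 0, "dz": 0, "roll": 0}, {"fingers": -1, "dx": 0, "dy": 0, "dz": -0.05, "roll": 0}, {"fingers": -1, "dx": 0, "dy": 0, "dz": -0.11, "roll": 0}, {"fingers": -1, "dx": -0.04, "dy": 0.05, "dz": -0.12, "roll": 0}, {"fingers": -1, "dx": -0.075, "dy": 0.097, "dz": -0.12, "roll": 0}, {"fingers": -1, "dx": -0.11, "dy": 0.143, "dz": -0.12, "roll": 0}, {"fingers": -1, "dx": -0.145, "dy": 0.19, "dz": -0.12, "roll": 0}])

```text
time: 9.15
tool_pos: [0.6473, 0.1468, 0.1634]
tcp_rot: [-2.221, -2.221, -0.001]
wrist_force: [0.8, 0.9, -0.2]
width: 0.999
grip_force: 0.0
```

>>> step_arm(commands=[{"fingers": -1, "dx": -0.035, "dy": 0.044, "dz": 0, "roll": 0}, {"fingers": -1, "dx": -0.035, "dy": 0.044, "dz": 0, "roll": 0}, {"fingers": -1, "dx": -0.035, "dy": 0.044, "dz": 0.04, "roll": 0}, {"fingers": -1, "dx": -0.035, "dy": 0.044, "dz": 0.085, "roll": 0}, {"fingers": -1, "dx": -0.035, "dy": 0.044, "dz": 0.115, "roll": 0}, {"fingers": -1, "dx": -0.035, "dy": 0.044, "dz": 0.127, "roll": 0}, {"fingers": -1, "dx": -0.035, "dy": 0.044, "dz": 0.127, "roll": 0}, {"fingers": 1, "dx": -0.035, "dy": 0.044, "dz": 0.127, "roll": 0}])

```text
time: 10.15
tool_pos: [0.6913, 0.1135, 0.0383]
tcp_rot: [2.22, 2.22, 0.004]
wrist_force: [0.1, -0.6, 0.3]
width: 0.817
grip_force: 0.0
```

>>> step_arm(commands=[{"fingers": 1, "dx": 0, "dy": 0, "dz": 0, "roll": 0}, {"fingers": 1, "dx": 0, "dy": 0, "dz": 0, "roll": 0}, {"fingers": 1, "dx": 0, "dy": 0, "dz": 0, "roll": 0}, {"fingers": 1, "dx": 0, "dy": 0, "dz": 0, "roll": 0}, {"fingers": 1, "dx": 0, "dy": 0, "dz": -0.05, "roll": 0}, {"fingers": 1, "dx": 0, "dy": 0, "dz": -0.11, "roll": 0}, {"fingers": 1, "dx": 0, "dy": 0, "dz": -0.17, "roll": 0}, {"fingers": 1, "dx": 0, "dy": 0, "dz": -0.19, "roll": 0}])

```text
time: 11.15
tool_pos: [0.6924, 0.1132, 0.2323]
tcp_rot: [2.218, 2.218, 0.011]
wrist_force: [-0.1, 0.4, -0.9]
width: 0.506
grip_force: 41.3
```

>>> step_arm(commands=[{"fingers": 1, "dx": -0.054, "dy": -0.0175, "dz": 0, "roll": 0}, {"fingers": 1, "dx": -0.108, "dy": -0.035, "dz": 0, "roll": 0}, {"fingers": 1, "dx": -0.162, "dy": -0.0525, "dz": 0, "roll": 0}, {"fingers": 1, "dx": -0.216, "dy": -0.07, "dz": 0, "roll": 0}, {"fingers": 1, "dx": -0.27, "dy": -0.0875, "dz": 0, "roll": 0}, {"fingers": 1, "dx": -0.324, "dy": -0.105, "dz": 0, "roll": 0}, {"fingers": 1, "dx": -0.378, "dy": -0.1225, "dz": 0, "roll": 0}, {"fingers": 1, "dx": -0.432, "dy": -0.14, "dz": 0, "roll": 0}])

```text
time: 12.15
tool_pos: [0.5483, -0.3201, 0.2244]
tcp_rot: [-2.22, -2.219, 0.001]
wrist_force: [0.5, 0.2, -1.1]
width: 0.503
grip_force: 41.3
```

>>> step_arm(commands=[{"fingers": 1, "dx": -0.054, "dy": -0.0175, "dz": 0, "roll": 0}, {"fingers": 1, "dx": -0.108, "dy": -0.035, "dz": 0, "roll": 0}, {"fingers": 1, "dx": -0.108, "dy": -0.035, "dz": 0, "roll": 0}, {"fingers": 1, "dx": -0.108, "dy": -0.035, "dz": 0.05, "roll": 0}, {"fingers": 1, "dx": -0.108, "dy": -0.035, "dz": 0.1, "roll": 0}, {"fingers": 1, "dx": -0.108, "dy": -0.035, "dz": 0.14, "roll": 0}, {"fingers": 1, "dx": -0.108, "dy": -0.035, "dz": 0.15, "roll": 0}, {"fingers": 1, "dx": -0.108, "dy": -0.035, "dz": 0.15, "roll": 0}])

```text
time: 13.15
tool_pos: [0.5148, -0.426, 0.0755]
tcp_rot: [-2.219, -2.221, -0.0]
wrist_force: [-0.0, -0.1, -0.4]
width: 0.506
grip_force: 41.2
```

>>> step_arm(commands=[{"fingers": 1, "dx": 0, "dy": 0, "dz": 0.02, "roll": 0}, {"fingers": 1, "dx": 0, "dy": 0, "dz": 0.03, "roll": 0}, {"fingers": 1, "dx": 0, "dy": 0, "dz": 0.034, "roll": 0}, {"fingers": 1, "dx": 0, "dy": 0, "dz": 0.034, "roll": 0}, {"fingers": -1, "dx": 0, "dy": 0, "dz": 0.034, "roll": 0}, {"fingers": -1, "dx": 0, "dy": 0, "dz": 0.034, "roll": 0}, {"fingers": -1, "dx": 0, "dy": 0, "dz": 0.034, "roll": 0}, {"fingers": -1, "dx": 0, "dy": 0, "dz": 0.034, "roll": 0}])

```text
time: 14.15
tool_pos: [0.515, -0.427, 0.0424]
tcp_rot: [2.221, 2.221, -0.0]
wrist_force: [-0.0, 0.1, -0.1]
width: 1.001
grip_force: 0.0
```

>>> step_arm(commands=[{"fingers": -1, "dx": 0, "dy": 0, "dz": -0.05, "roll": 0}, {"fingers": -1, "dx": 0, "dy": 0, "dz": -0.11, "roll": 0}, {"fingers": -1, "dx": 0, "dy": 0, "dz": -0.16, "roll": 0}, {"fingers": -1, "dx": 0.055, "dy": 0.005, "dz": -0.16, "roll": 0}, {"fingers": -1, "dx": 0.115, "dy": 0.011, "dz": -0.16, "roll": 0}, {"fingers": -1, "dx": 0.175, "dy": 0.017, "dz": -0.16, "roll": 0}, {"fingers": -1, "dx": 0.235, "dy": 0.023, "dz": -0.16, "roll": 0}, {"fingers": -1, "dx": 0.295, "dy": 0.029, "dz": -0.16, "roll": 0}])

```text
time: 15.15
tool_pos: [0.5439, -0.1302, 0.2025]
tcp_rot: [2.221, 2.221, 0.001]
wrist_force: [1.4, 0.3, -0.0]
width: 0.998
grip_force: 0.0
```

>>> step_arm(commands=[{"fingers": -1, "dx": 0.06, "dy": 0.006, "dz": 0, "roll": 0}, {"fingers": -1, "dx": 0.12, "dy": 0.012, "dz": 0, "roll": 0}, {"fingers": -1, "dx": 0.175, "dy": 0.018, "dz": 0, "roll": 0}, {"fingers": -1, "dx": 0.175, "dy": 0.018, "dz": 0, "roll": 0}, {"fingers": -1, "dx": 0.175, "dy": 0.018, "dz": 0, "roll": 0}])

```text
time: 15.78
tool_pos: [0.5619, 0.043, 0.2022]
tcp_rot: [2.22, 2.222, -0.001]
wrist_force: [-0.0, -0.8, 0.2]
width: 1.0
grip_force: 0.0
```

```bash
python3 - <<'E'
from h import *
img,P,c=cloud("wrist"); cv2.imwrite("pics/w1.png",img)
hsv=cv2.cvtColor(img,cv2.COLOR_BGR2HSV)
m=(((hsv[...,0]<8)|(hsv[...,0]>172))&(hsv[...,1]>150)&(P[...,2]>.03)&(P[...,2]<.1)&(np.hypot(P[...,0]-.567,P[...,1]-.108)<.06))
q=P[m];print(len(q),q.min(0),q.max(0)); 
for a,b in((.035,.055),):
    t=q[(q[:,2]>a)&(q[:,2]<b)];print(t.min(0),t.max(0),cv2.minEnclosingCircle(t[:,:2].astype(np.float32)))
print(read_state()["tool_pos"])
E
```

```text
2240 [0.53559126 0.07891789 0.05067241] [0.59762125 0.13955244 0.08399104]
[0.53559126 0.08187469 0.05067241] [0.59762125 0.13955244 0.05499904] ((0.566723108291626, 0.10914231091737747), 0.031576238572597504)
[0.56185375 0.04225326 0.20221776]
```

>>> step_arm(commands=[{"fingers": -1, "dx": 0.05, "dy": 0.004, "dz": 0, "roll": 0}, {"fingers": -1, "dx": 0.066, "dy": 0.005, "dz": 0.01, "roll": 0}, {"fingers": -1, "dx": 0.066, "dy": 0.005, "dz": 0.05, "roll": 0}, {"fingers": -1, "dx": 0.066, "dy": 0.005, "dz": 0.09, "roll": 0}, {"fingers": -1, "dx": 0.066, "dy": 0.005, "dz": 0.13, "roll": 0}, {"fingers": -1, "dx": 0.066, "dy": 0.005, "dz": 0.165, "roll": 0}, {"fingers": -1, "dx": 0.066, "dy": 0.005, "dz": 0.176, "roll": 0}, {"fingers": -1, "dx": 0.066, "dy": 0.005, "dz": 0.176, "roll": 0}])

```text
time: 16.82
tool_pos: [0.5665, 0.108, 0.0257]
tcp_rot: [-2.222, -2.22, 0.002]
wrist_force: [0.2, 0.9, 0.5]
width: 1.001
grip_force: 0.0
```

>>> step_arm(commands=[{"fingers": 1, "dx": 0, "dy": 0, "dz": 0, "roll": 0}, {"fingers": 1, "dx": 0, "dy": 0, "dz": 0, "roll": 0}, {"fingers": 1, "dx": 0, "dy": 0, "dz": 0, "roll": 0}, {"fingers": 1, "dx": 0, "dy": 0, "dz": 0, "roll": 0}, {"fingers": 1, "dx": 0, "dy": 0, "dz": -0.04, "roll": 0}, {"fingers": 1, "dx": 0, "dy": 0, "dz": -0.09, "roll": 0}, {"fingers": 1, "dx": 0, "dy": 0, "dz": -0.14, "roll": 0}, {"fingers": 1, "dx": 0, "dy": 0, "dz": -0.18, "roll": 0}], squeeze=35)

```text
time: 17.82
tool_pos: [0.5675, 0.1092, 0.2092]
tcp_rot: [2.22, 2.22, 0.004]
wrist_force: [0.6, -0.2, -2.0]
width: 0.706
grip_force: 39.5
```

>>> step_arm(commands=[{"fingers": 1, "dx": -0.05, "dy": -0.004, "dz": 0, "roll": 0}, {"fingers": 1, "dx": -0.1, "dy": -0.009, "dz": 0, "roll": 0}, {"fingers": 1, "dx": -0.15, "dy": -0.013, "dz": 0, "roll": 0}, {"fingers": 1, "dx": -0.2, "dy": -0.018, "dz": 0, "roll": 0}, {"fingers": 1, "dx": -0.25, "dy": -0.022, "dz": 0, "roll": 0}, {"fingers": 1, "dx": -0.3, "dy": -0.026, "dz": 0, "roll": 0}, {"fingers": 1, "dx": -0.35, "dy": -0.031, "dz": 0, "roll": 0}, {"fingers": 1, "dx": -0.4, "dy": -0.035, "dz": 0, "roll": 0}])

```text
time: 18.82
tool_pos: [0.5317, -0.2925, 0.2067]
tcp_rot: [2.221, 2.221, 0.001]
wrist_force: [1.6, -0.4, -1.6]
width: 0.703
grip_force: 39.5
```

>>> step_arm(commands=[{"fingers": 1, "dx": 0, "dy": 0, "dz": 0, "roll": 0}, {"fingers": 1, "dx": 0, "dy": 0, "dz": 0.04, "roll": 0}, {"fingers": 1, "dx": 0, "dy": 0, "dz": 0.09, "roll": 0}, {"fingers": 1, "dx": 0, "dy": 0, "dz": 0.13, "roll": 0}, {"fingers": 1, "dx": 0, "dy": 0, "dz": 0.16, "roll": 0}, {"fingers": 1, "dx": 0, "dy": 0, "dz": 0.172, "roll": 0}, {"fingers": 1, "dx": 0, "dy": 0, "dz": 0.174, "roll": 0}, {"fingers": 1, "dx": 0, "dy": 0, "dz": 0.174, "roll": 0}])

```text
time: 19.82
tool_pos: [0.5329, -0.291, 0.0333]
tcp_rot: [2.22, 2.221, 0.001]
wrist_force: [-0.4, 0.2, -1.2]
width: 0.701
grip_force: 39.4
```

>>> step_arm(commands=[{"fingers": -1, "dx": 0, "dy": 0, "dz": 0, "roll": 0}, {"fingers": -1, "dx": 0, "dy": 0, "dz": 0, "roll": 0}, {"fingers": -1, "dx": 0, "dy": 0, "dz": 0, "roll": 0}, {"fingers": -1, "dx": 0, "dy": 0, "dz": 0, "roll": 0}, {"fingers": -1, "dx": 0, "dy": 0, "dz": -0.04, "roll": 0}, {"fingers": -1, "dx": 0, "dy": 0, "dz": -0.1, "roll": 0}, {"fingers": -1, "dx": 0, "dy": 0, "dz": -0.16, "roll": 0}, {"fingers": -1, "dx": 0, "dy": 0, "dz": -0.2, "roll": 0}])

```text
time: 20.82
tool_pos: [0.533, -0.2916, 0.2361]
tcp_rot: [2.219, 2.218, 0.002]
wrist_force: [0.2, -0.5, -0.2]
width: 1.0
grip_force: 0.0
```

>>> step_arm(commands=[{"fingers": -1, "dx": -0.03, "dy": 0.045, "dz": 0, "roll": 0}, {"fingers": -1, "dx": -0.06, "dy": 0.09, "dz": 0, "roll": 0}, {"fingers": -1, "dx": -0.06, "dy": 0.09, "dz": 0, "roll": 0}, {"fingers": -1, "dx": -0.06, "dy": 0.09, "dz": 0, "roll": 0}])

```text
time: 21.32
tool_pos: [0.6214, -0.3507, 0.2312]
tcp_rot: [-2.22, -2.22, 0.001]
wrist_force: [-0.3, -0.0, 0.8]
width: 1.003
grip_force: 0.0
```

```bash
python3 - <<'E'
from h import *
img,P,c=cloud("wrist"); cv2.imwrite("pics/w2.png",img)
hsv=cv2.cvtColor(img,cv2.COLOR_BGR2HSV)
m=(hsv[...,0]>12)&(hsv[...,0]<36)&(hsv[...,1]>120)&(P[...,2]>.012)&(P[...,2]<.06)&(np.hypot(P[...,0]-.656,P[...,1]+.27)<.12)
_,L,st,_=cv2.connectedComponentsWithStats(m.astype(np.uint8));m=L==1+np.argmax(st[1:,4])
q=P[m];print(len(q),q.min(0).round(3),q.max(0).round(3),cv2.minAreaRect(q[:,:2].astype(np.float32)))
for x in np.arange(.58,.74,.01):
    t=q[abs(q[:,0]-x)<.005]
    if len(t)>3: print(round(x,3),t[:,1].min().round(3),t[:,1].max().round(3),t[:,2].max().round(3))
print(read_state()["tool_pos"])
E
```

```text
3976 [ 0.589 -0.294  0.028] [ 0.729 -0.242  0.052] ((0.6589735746383667, -0.26931387186050415), (0.13944193720817566, 0.05090920254588127), 1.8530638217926025)
0.59 -0.274 -0.253 0.038
0.6 -0.277 -0.253 0.039
0.61 -0.282 -0.251 0.042
0.62 -0.289 -0.248 0.048
0.63 -0.293 -0.245 0.051
0.64 -0.294 -0.245 0.052
0.65 -0.294 -0.247 0.051
0.66 -0.294 -0.247 0.051
0.67 -0.294 -0.247 0.052
0.68 -0.294 -0.246 0.051
0.69 -0.294 -0.244 0.052
0.7 -0.291 -0.242 0.051
0.71 -0.29 -0.244 0.051
0.72 -0.285 -0.247 0.047
0.73 -0.271 -0.261 0.037
[ 0.62119223 -0.35047896  0.23186332]
```

View pics/w2.png

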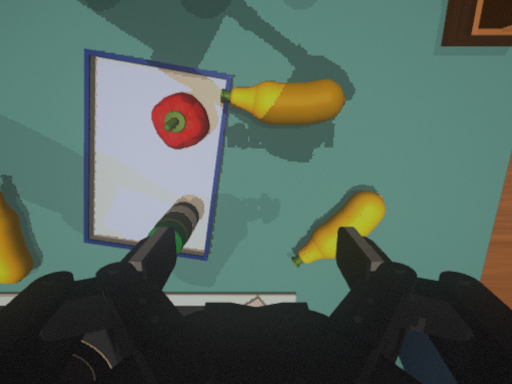

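The wrist view shows the pepper (180,121) and the herb jar (180,225) standing in the white tray. The wanted squash lies at (290,102), stalk to the left. I'll check the tray rim next.

```bash
python3 - <<'E'
from h import *
img,P,c=cloud("wrist");hsv=cv2.cvtColor(img,cv2.COLOR_BGR2HSV)
m=(hsv[...,0]>108)&(hsv[...,0]<130)&(hsv[...,1]>120)&(P[...,2]>.01)&(P[...,2]<.025)
m[:,300:]=0;m[265:]=0
q=P[m];print(len(q),cv2.minAreaRect(q[:,:2].astype(np.float32)))
m=(hsv[...,0]>45)&(hsv[...,0]<80)&(hsv[...,1]>100)&(P[...,2]>.08)&(P[...,2]<.1)&(abs(P[...,1]+.42)<.05)
q=P[m];print(len(q),q.min(0),q.max(0))
E
```

```text
1526 ((0.47989320755004883, -0.34957247972488403), (0.2603597939014435, 0.17966696619987488), 80.57415771484375)
157 [ 0.49894851 -0.44161084  0.09122908] [ 0.53586181 -0.40714135  0.09530173]
```

>>> step_arm(commands=[{"fingers": -1, "dx": 0.04, "dy": 0.023, "dz": 0, "roll": 10}, {"fingers": -1, "dx": 0.0815, "dy": 0.046, "dz": 0, "roll": 20}, {"fingers": -1, "dx": 0.0815, "dy": 0.046, "dz": 0, "roll": 30}, {"fingers": -1, "dx": 0.0815, "dy": 0.046, "dz": 0.03, "roll": 40}, {"fingers": -1, "dx": 0.0815, "dy": 0.046, "dz": 0.06, "roll": 50}, {"fingers": -1, "dx": 0.0815, "dy": 0.046, "dz": 0.08, "roll": 60}, {"fingers": -1, "dx": 0.0815, "dy": 0.046, "dz": 0.1, "roll": 70}, {"fingers": -1, "dx": 0.0815, "dy": 0.046, "dz": 0.12, "roll": 80}])

```text
time: 22.42
tool_pos: [0.6673, -0.269, 0.1128]
tcp_rot: [3.13, 0.265, 0.001]
wrist_force: [0.3, -0.3, 0.3]
width: 0.997
grip_force: 0.0
```

>>> step_arm(commands=[{"fingers": -1, "dx": 0, "dy": 0, "dz": 0, "roll": 9}, {"fingers": -1, "dx": 0, "dy": 0, "dz": 0, "roll": 9}, {"fingers": -1, "dx": 0, "dy": 0, "dz": 0, "roll": 9}])

```text
time: 22.8
tool_pos: [0.6681, -0.2694, 0.1136]
tcp_rot: [3.141, 0.032, 0.002]
wrist_force: [0.7, 0.6, 1.0]
width: 1.002
grip_force: 0.0
```

>>> step_arm(commands=[{"fingers": -1, "dx": 0, "dy": 0, "dz": 0.03, "roll": 0}, {"fingers": -1, "dx": 0, "dy": 0, "dz": 0.06, "roll": 0}, {"fingers": -1, "dx": 0, "dy": 0, "dz": 0.09, "roll": 0}, {"fingers": -1, "dx": 0, "dy": 0, "dz": 0.101, "roll": 0}, {"fingers": -1, "dx": 0, "dy": 0, "dz": 0.101, "roll": 0}, {"fingers": 1, "dx": 0, "dy": 0, "dz": 0.101, "roll": 0}, {"fingers": 1, "dx": 0, "dy": 0, "dz": 0.101, "roll": 0}, {"fingers": 1, "dx": 0, "dy": 0, "dz": 0.101, "roll": 0}], squeeze=40)

```text
time: 23.8
tool_pos: [0.6693, -0.2701, 0.0134]
tcp_rot: [3.14, 0.028, 0.004]
wrist_force: [-0.4, 0.3, 5.1]
width: 0.571
grip_force: 41.6
```

>>> step_arm(commands=[{"fingers": 1, "dx": 0, "dy": 0, "dz": 0, "roll": 0}, {"fingers": 1, "dx": 0, "dy": 0, "dz": 0, "roll": 0}, {"fingers": 1, "dx": 0, "dy": 0, "dz": -0.05, "roll": 0}, {"fingers": 1, "dx": 0, "dy": 0, "dz": -0.1, "roll": 0}, {"fingers": 1, "dx": 0, "dy": 0, "dz": -0.15, "roll": 0}, {"fingers": 1, "dx": 0, "dy": 0, "dz": -0.18, "roll": -10}, {"fingers": 1, "dx": 0, "dy": 0, "dz": -0.18, "roll": -20}, {"fingers": 1, "dx": 0, "dy": 0, "dz": -0.18, "roll": -30}])

```text
time: 24.8
tool_pos: [0.6679, -0.2695, 0.1918]
tcp_rot: [3.025, 0.848, 0.001]
wrist_force: [0.3, 0.6, -2.2]
width: 0.572
grip_force: 42.5
```

>>> step_arm(commands=[{"fingers": 1, "dx": 0, "dy": 0, "dz": 0, "roll": -10}, {"fingers": 1, "dx": 0, "dy": 0, "dz": 0, "roll": -20}, {"fingers": 1, "dx": 0, "dy": 0, "dz": 0, "roll": -30}, {"fingers": 1, "dx": 0, "dy": 0, "dz": 0, "roll": -40}, {"fingers": 1, "dx": 0, "dy": 0, "dz": 0, "roll": -50}, {"fingers": 1, "dx": 0, "dy": 0, "dz": 0, "roll": -59}, {"fingers": 1, "dx": 0, "dy": 0, "dz": 0, "roll": -59}])

```text
time: 25.68
tool_pos: [0.6675, -0.2693, 0.1906]
tcp_rot: [-2.223, -2.219, 0.001]
wrist_force: [-0.0, -1.2, -1.5]
width: 0.57
grip_force: 42.4
```

>>> step_arm(commands=[{"fingers": 1, "dx": -0.016, "dy": -0.056, "dz": 0, "roll": 5}, {"fingers": 1, "dx": -0.032, "dy": -0.112, "dz": 0, "roll": 9.4}, {"fingers": 1, "dx": -0.048, "dy": -0.168, "dz": 0, "roll": 9.4}, {"fingers": 1, "dx": -0.064, "dy": -0.224, "dz": 0, "roll": 9.4}, {"fingers": 1, "dx": -0.064, "dy": -0.224, "dz": 0, "roll": 9.4}, {"fingers": 1, "dx": -0.064, "dy": -0.224, "dz": 0.04, "roll": 9.4}, {"fingers": 1, "dx": -0.064, "dy": -0.224, "dz": 0.07, "roll": 9.4}, {"fingers": 1, "dx": -0.064, "dy": -0.224, "dz": 0.07, "roll": 9.4}])

```text
time: 26.68
tool_pos: [0.4426, -0.3316, 0.1184]
tcp_rot: [-2.393, -2.026, 0.001]
wrist_force: [-0.3, 0.2, -2.2]
width: 0.573
grip_force: 42.5
```

```bash
python3 - <<'E'
from h import *
img,P,c=cloud("scene"); cv2.imwrite("pics/s2.png",cv2.resize(img[120:320,60:400],None,fx=2,fy=2))
print(read_state()["tool_pos"])
E
```

```text
[ 0.443862   -0.33268412  0.12037715]
```

View pics/s2.png

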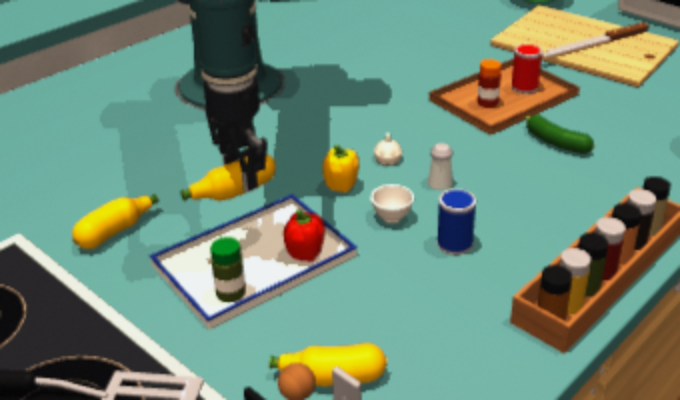

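The crop shows the squash held above the white tray, stalk towards -y. The jar and pepper stand in the white tray, and the tin and chilli jar stand in the wooden one. I lower the squash now.

>>> step_arm(commands=[{"fingers": 1, "dx": 0, "dy": 0, "dz": 0.04, "roll": 0}, {"fingers": 1, "dx": 0, "dy": 0, "dz": 0.07, "roll": 0}, {"fingers": 1, "dx": 0, "dy": 0, "dz": 0.09, "roll": 0}, {"fingers": 1, "dx": 0, "dy": 0, "dz": 0.1, "roll": 0}, {"fingers": 1, "dx": 0, "dy": 0, "dz": 0.103, "roll": 0}, {"fingers": 1, "dx": 0, "dy": 0, "dz": 0.103, "roll": 0}])

```text
time: 27.48
tool_pos: [0.4449, -0.3341, 0.0194]
tcp_rot: [2.395, 2.031, 0.001]
wrist_force: [0.1, -0.4, -2.4]
width: 0.571
grip_force: 42.7
```

>>> step_arm(commands=[{"fingers": -0.4, "dx": 0, "dy": 0, "dz": 0, "roll": 0}, {"fingers": -0.4, "dx": 0, "dy": 0, "dz": 0, "roll": 0}, {"fingers": -0.4, "dx": 0, "dy": 0, "dz": 0, "roll": 0}, {"fingers": -0.4, "dx": 0, "dy": 0, "dz": -0.02, "roll": 0}, {"fingers": -0.4, "dx": 0, "dy": 0, "dz": -0.06, "roll": 0}, {"fingers": -0.4, "dx": 0, "dy": 0, "dz": -0.12, "roll": 0}, {"fingers": -1, "dx": 0, "dy": 0, "dz": -0.18, "roll": 0}, {"fingers": -1, "dx": 0, "dy": 0, "dz": -0.22, "roll": 0}])

```text
time: 28.48
tool_pos: [0.4448, -0.3342, 0.2422]
tcp_rot: [2.393, 2.029, 0.001]
wrist_force: [-0.1, -1.1, -0.0]
width: 1.003
grip_force: 0.0
```

>>> step_arm(commands=[{"fingers": -1, "dx": -0.05, "dy": 0, "dz": 0, "roll": 0}, {"fingers": -1, "dx": -0.1, "dy": 0, "dz": 0, "roll": 0}, {"fingers": -1, "dx": -0.1, "dy": 0, "dz": 0, "roll": 0}, {"fingers": -1, "dx": -0.1, "dy": 0, "dz": 0, "roll": 0}])

```text
time: 28.98
tool_pos: [0.4274, -0.4318, 0.2379]
tcp_rot: [-2.396, -2.03, -0.001]
wrist_force: [-0.9, 0.2, 0.2]
width: 0.999
grip_force: 0.0
```

```bash
python3 - <<'E'
from h import *
img,P,c=cloud("wrist"); a=img
img,P2,c=cloud("side"); cv2.imwrite("pics/f.png",np.vstack([a[:280],img[90:360]]))
hsv=cv2.cvtColor(a,cv2.COLOR_BGR2HSV)
m=(hsv[...,0]>12)&(hsv[...,0]<36)&(hsv[...,1]>120)&(P[...,2]>.012)&(P[...,2]<.07)&(np.hypot(P[...,0]-.44,P[...,1]+.34)<.13)
q=P[m];print(len(q),q.min(0).round(3),q.max(0).round(3),cv2.minAreaRect(q[:,:2].astype(np.float32)))
E
```

```text
3998 [ 0.413 -0.413  0.031] [ 0.47  -0.274  0.057] ((0.4418485164642334, -0.34382718801498413), (0.14056693017482758, 0.04955899342894554), 82.49644470214844)
```

View pics/f.png

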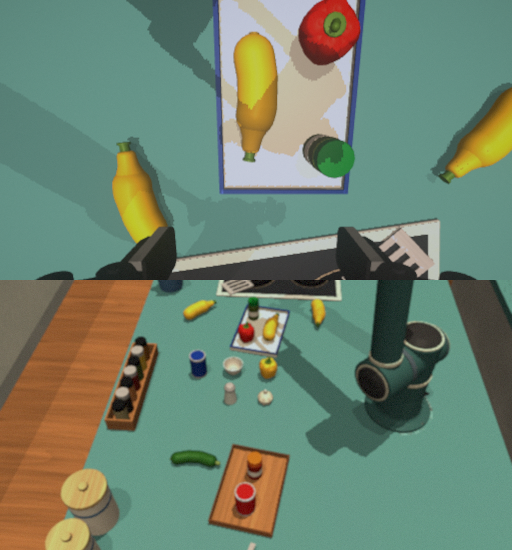

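The squash (255,95), pepper (328,30) and herb jar (328,155) sit inside the white tray. The chilli jar (255,465) and red tin (245,498) stand upright in the wooden tray, and the distractors are where they started. Handing in.

```bash
python3 -c "
from workcell import *
print(finish_job())"
```

```text
the job is handed in; nothing more can be done
None
```

I handed the job in at about 29 s. The yellow squash, red pepper and herb jar are on the white tray, and the red tin and chilli jar are on the wooden tray. In the last pictures they all sat inside the rims, the pepper, jars and tin stood upright, and the courgette, yellow pepper and blue tin hadn't visibly moved; the hand-in returned no verdict.

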